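# Hold a brownie over the plate with the tongs

## Task

Take the pastry tongs by their red grips, close them on the brownie on the wooden board and, without touching the brownie with the gripper or disturbing the other pastries or the jar and cup, carry it to the white plate. Finish while still holding it there in the closed tongs, still and level over the middle of the plate and about 15 cm above the counter; do not set it down.

Things in the scene. Friction and masses are not known exactly. Their poses are not given: they have to be found in the camera images.
- tongs_grip (a point): Sprung steel pastry tongs lying flat, 24 mm high, 220 mm long, 80 g. This point: half-way between the red grip panels (60 mm long, one outside each arm) and half-way up, near the centre of mass. +x points to the jaws, z up; hub at x = -85 mm. Pinch the panels together along y from above: relaxed 57 mm over the outside; pinched to 51 mm the tongs can be carried with the jaws still well open.
- tongs_mouth (a point): Centre of the tongs' mouth, between the two jaw plates: a point fixed in the tongs 105 mm ahead (+x) of tongs_grip, at the same height. The jaw plates are 60 mm long (75 to 135 mm ahead of tongs_grip) and 24 mm high, undersides level with the grips'; relaxed they stand about 90 mm apart inside (99 mm over all), and they are parallel when 52 mm apart.
- tongs: The tongs as a whole (hub and both arms). Origin on the underside below tongs_grip, same axes.
- tongs_left (a joint): Squeeze of each tongs arm about the hub, rad; both move alike. 0 = relaxed, open; 0.05 = jaws 71 mm apart, grips 49 mm over the outside; 0.10 = jaws 52 mm and parallel, grips 40 mm; 0.17 = stop. A spring opens them: at the grips 4 N to start, 7 N at 0.05, 11 N at 0.10; force beyond that pinches what is between the jaws (0.45 N there per N at the grips).
- brownie_center (a point): Dark brown square brownie, 50 mm (x) x 52 mm (y) x 26 mm high, 70 g, one of three pastries on the wooden board, standing flat. The point is its centre, half-way up; axes along its sides, z up. Its x axis points roughly away from the robot.
- brownie: The same brownie; origin at the centre of its underside.
- board: Light wooden serving board 240 mm (x) x 380 mm (y) x 12 mm thick, fixed to the counter; origin at the centre of its underside. The pastries stand in a row along y, 125 mm apart.
- plate: Round white serving plate, radius 85 mm, 16 mm high, empty, fixed to the counter; origin at the centre of its underside.
- doughnut_center (a point): Pink iced doughnut, 85 mm across, 30 mm high, on the wooden board; its centre. Leave alone.
- muffin_center (a point): Chocolate muffin, 55 mm across, 46 mm high, on the wooden board; its centre. Leave alone.
- jam_center (a point): Red jam jar with a yellow lid, 60 mm across, 70 mm high, on the counter; its centre. Leave alone.
- cup_center (a point): Small patterned white cup without handle, 58 mm across, 62 mm high, on the counter; its centre. Leave alone.
Things that resemble listed ones, but are neither listed nor needed, are in the scene too. There is more than one size of the brownie; the job needs the smaller.

How it is judged:
By the outcome, as a careful person would: the job done as asked, in the order asked, and still so for the second after the job is handed in, while the arm keeps its last pose, push and grip.
It also fails if it takes over 40 s, if anything falls off the work surface, if the arm or the gripper's body presses on something with over 40 N, if the wrist force passes 120 N, or if a joint passes its speed limit or range.

## Robot

A 7-joint arm with a two-finger parallel gripper is mounted at the origin on a cart in front of the work surface, level with it; the furniture and walls round the work are solid. World frame = base frame: x ahead of the robot, y to its left, z up, the work surface at z = 0. Lengths are in m, angles in rad, forces in N, time in s.
With the tool pointing down it reaches from about 0.35 to 0.9 m from the base axis. Payload 8.1 kg.
Tool frame: the origin (TCP) lies midway between the tips of the shut fingers; the grasp point (between the pads) lies 19 mm behind it; z points along the fingers, y is the line along which they close (so a half turn about z gives the same grasp; the last joint's range is limited). The gripper opens to 85 mm and grips with 20 to 120 N. Pads are 22 mm wide; open, the fingers measure 114 mm over their backs; the gripper's body (76 mm by 85 mm) begins 54 mm behind the grasp point. The pads swing forward as they close: fully open they stand 13 mm farther back than shut.
Start: joints at [-1.35, 0.434, 0.025, 1.573, -0.012, 1.134, -0.075], TCP at [0.199, 0.593, 0.231] pointing down, gripper open.
Joint ranges: [-2.62, 2.62], [-0.44, 2.09], [-1.27, 1.32], [0.08, 2.57], [-1.32, 4.46], [0.12, 2], [-2.74, 2.74]. Speed limits (rad/s): [2.22, 2.22, 3.01, 3.01, 3.14, 3.14, 3.14].

## Interface

Orientations are given as a unit quaternion [x, y, z, w].
In Python, from cell import robot, imaging gives the robot as it stands.
- The arm moves only by the shell command python3 -m creep 'ROWS'. ROWS is a JSON object of lists of equal length, an entry for each row: "dr": the turn, a rotation vector about the world's x, y, z in degrees, a list of three; "slide": the shift along the world's x, y, z in mm, a list of three; "fingers": the finger opening in mm, from 0 to 85.4. A call has 1 to 8 rows; each row shifts and turns the commanded pose from where the row before left it; what a row does not reach is not made up. A row lasts 1/10 s, in which the tool goes at most 50 mm and 8.59 degrees, less where a joint would pass 70% of its speed; a pose out of reach is approached as far as the arm can. A call with a gripper value outside its range is refused whole. The fingers move at their own pace and stop on an object; the grip force is fixed at half the most. Time passes only in rows, so rows that do not move let the fingers close. It gives the time, the measured TCP pose, the force, the opening and the grip force at its end, in the units of the state.
- robot.observe(): the state, without advancing time (a new reading comes with each control period).
- imaging.grab_frame(name): name is "scene" or "top" or "wrist"; returns a dict with "pixels" (400x640x3 uint8, blue, green, red), "fovy" (degrees; the focal length in pixels is half the picture's height over the tangent of half this angle, whatever the lens; pixels are square), "cx", "cy" (the principal point, pixels), "dist_coeffs" ([k1, k2, p1, p2, k3] as OpenCV has them; the pictures are not rectified), "R" (3x3) and "t" (3): a world point X has camera coordinates R X + t. Camera axes: x right, y down, z forward; pixel columns grow to the right and rows downward; lengths in m; the calibration is good to about 2 mm. A picture is of the moment at which its call begins. There is no depth.
- robot.close_job(): hands the job in; it is judged then, once.
Trained networks look in the newest picture that a camera, given by its name, has taken for a name from the list of things; names that differ only in an ending like _2 or _b are one class to them, and where a whole thing is asked for, a point or a joint stands for the part that bears it (a point fixed in the world has none). Each returns a list of dicts, best first, with "conf" (0 to 1); they miss things now and then, are a little off and sometimes report something else, mostly with a low value. They report only what shows in the picture. A call takes as long as a camera call. They do not tell look-alikes from the thing itself.
- imaging.spot_in(camera, target): "location" ([column, row] as shares, 0 to 1, of the picture: columns of its width, rows of its height, amid what is visible of it).
- imaging.regions_of(camera, target): "pixels" (400x640 bool, what is visible of it) and "location" ([column, row] as shares, 0 to 1, of the picture: columns of its width, rows of its height, amid what is visible of it).
- imaging.mark_of(camera, target): "location" ([column, row] as shares, 0 to 1, of the picture: columns of its width, rows of its height: a listed point, or the origin of a listed thing).
The state is a dict: "time_s": time; "joint_pos": joint angles; "joint_vel": joint speeds; "effort": joint torques, N m; "tool_pos": TCP position; "tool_rot": TCP orientation; "contact_force": force on the tool from outside, world axes, zero at the start; "moment": the same for the moment, N m; "gripper_width": finger opening in m; "grip_force": force on a finger pad.
Only numpy, scipy, OpenCV 4.12 (cv2) and the standard library are available. Lean on these libraries where they do the work, as an engineer would, in place of code of your own. Each camera call takes 0.05 s, during which the arm holds its last target. There are 200 camera calls.

## Working session

There is one attempt and no reset: what is moved stays moved. The work goes in short steps, Python scripts to look and compute and a shell command to move; the robot and the scene stay as the last step left them, time stands still between calls to the robot, and variables do not carry over. Pictures are saved under pics/ and viewed, at most 11 in all, crops included, and the job is handed in when it is done.

```bash
mkdir -p pics
cat > h.py <<'E'
import numpy as np, cv2
from cell import robot, imaging
def K(f):
    fl=200/np.tan(np.radians(f["fovy"])/2)
    return np.array([[fl,0,f["cx"]],[0,fl,f["cy"]],[0,0,1.]])
def ray(f,loc,share=True):
    p=np.array(loc,float)*([640,400] if share else 1)
    n=cv2.undistortPoints(p.reshape(1,1,2),K(f),np.array(f["dist_coeffs"],float)).ravel()
    R=np.array(f["R"]);t=np.array(f["t"])
    return -R.T@t, R.T@np.array([n[0],n[1],1])
def onz(f,loc,z,share=True):
    c,d=ray(f,loc,share); return c+d*(z-c[2])/d[2]
def proj(f,X):
    R=np.array(f["R"]);p,_=cv2.projectPoints(np.array(X,float).reshape(-1,1,3),cv2.Rodrigues(R)[0],np.array(f["t"],float),K(f),np.array(f["dist_coeffs"],float));return p.reshape(-1,2)
E
python3 - <<'E'
from h import *
Z=dict(tongs_grip=.012,tongs_mouth=.012,tongs=0,brownie_center=.025,board=0,plate=0,doughnut_center=.027,muffin_center=.035,jam_center=.035,cup_center=.031)
for c in["scene","top"]:
    f=imaging.grab_frame(c); cv2.imwrite(f"pics/{c}0.png",f["pixels"])
    for n,z in Z.items():
        for r in imaging.mark_of(c,n)[:3]:
            print(c,n,round(r["conf"],2),(np.array(r["location"])*[640,400]).round(),onz(f,r["location"],z).round(3))
print(robot.observe())
E
```

```text
scene tongs_grip 0.47 [400. 189.] [ 0.437 -0.332  0.012]
scene tongs_mouth 0.7 [374. 178.] [ 0.554 -0.31   0.012]
scene tongs 0.57 [401. 194.] [ 0.422 -0.323  0.   ]
scene brownie_center 0.5 [307. 204.] [0.562 0.009 0.025]
scene brownie_center 0.43 [311. 215.] [0.501 0.036 0.025]
scene board 0.95 [310. 216.] [0.528 0.022 0.   ]
scene board 0.32 [402. 191.] [ 0.431 -0.339  0.   ]
scene plate 0.82 [217. 261.] [0.522 0.393 0.   ]
scene doughnut_center 0.77 [337. 192.] [ 0.55  -0.123  0.027]
scene doughnut_center 0.2 [401. 194.] [ 0.391 -0.289  0.027]
scene muffin_center 0.49 [275. 215.] [0.57  0.137 0.035]
scene jam_center 0.85 [360. 162.] [ 0.654 -0.326  0.035]
scene cup_center 0.51 [383. 155.] [ 0.64  -0.445  0.031]
top tongs 0.76 [409. 224.] [ 0.421 -0.322  0.   ]
top tongs 0.55 [408. 221.] [ 0.428 -0.321  0.   ]
top brownie_center 0.83 [440. 208.] [ 0.468 -0.428  0.025]
top brownie_center 0.5 [307. 182.] [0.572 0.03  0.025]
top board 0.92 [309. 199.] [0.517 0.024 0.   ]
top plate 0.87 [204. 197.] [0.532 0.396 0.   ]
top doughnut_center 0.83 [347. 190.] [ 0.541 -0.109  0.027]
top muf
[... 314 characters left out ...]
,  0.43451882,  0.02496838,  1.57319366, -0.01158387,
        1.13399461, -0.07512618]), 'joint_vel': array([-8.74478918e-04, -3.83019978e-05,  1.12291263e-03, -1.33308770e-04,
       -4.77634307e-04, -5.78387504e-04, -2.26124053e-04]), 'effort': array([ 9.07249778e-04, -6.70289469e+01,  1.02417793e+00, -3.16567826e+01,
        1.53047527e-02,  2.18117377e-03, -1.69563555e-05]), 'tool_pos': array([0.19887987, 0.59253105, 0.23131323]), 'tool_rot': array([1.61234833e-01, 9.86916070e-01, 1.45296465e-05, 8.18131747e-06]), 'contact_force': array([0.33903419, 0.90764398, 0.67604594]), 'moment': array([ 0.04066856, -0.07146163,  0.0415019 ]), 'grip_force': 0.0, 'gripper_width': 0.08541432603968013}
```

View pics/top0.png

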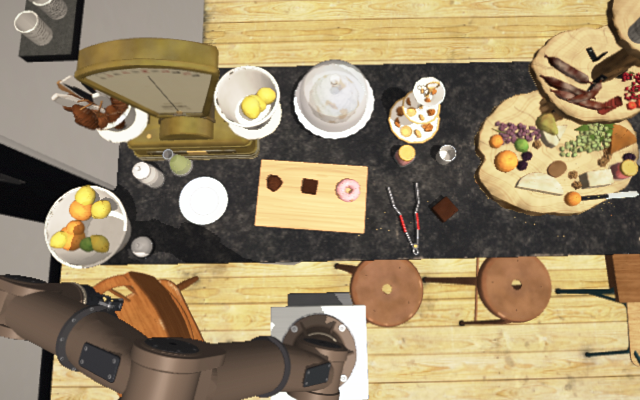

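View pics/scene0.png

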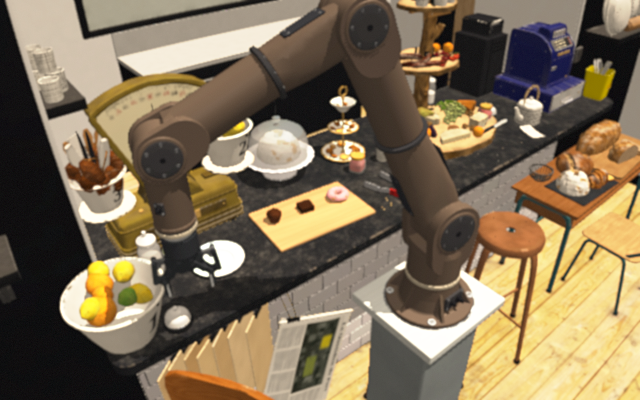

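The top view shows the tongs lying with the hub at (416,250), the jaw tips at (391,187) and (417,183), and the grips near (409,224). The muffin is at (273,184) and the doughnut at (347,190). There are two brownies: one at (310,186) on the board between muffin and doughnut, and one at (444,208), larger and on the bare counter. The board one fits the description. I'll confirm this in a crop.

Run:
```python
from h import *
f=imaging.grab_frame("top"); im=f["pixels"]
cv2.imwrite("pics/crop1.png",cv2.resize(im[145:265,255:460],None,fx=3.9,fy=3.9,interpolation=cv2.INTER_CUBIC))
for n,z in dict(brownie=.03,tongs=.012,tongs_grip=.012,board=.012,plate=.012).items():
    for r in imaging.regions_of("top",n)[:2]:
        m=r["pixels"].astype(np.uint8); c,(w,h),a=cv2.minAreaRect(cv2.findNonZero(m)); b=cv2.boxPoints((c,(w,h),a))
        P=np.array([onz(f,p,z,False) for p in b]); 
        print(n,round(r["conf"],2),np.round(c),onz(f,c,z,False).round(3),np.linalg.norm(P[1]-P[0]).round(3),np.linalg.norm(P[2]-P[1]).round(3)); print(P[:,:2].round(3).tolist())
for p in[(416,250),(391,187),(417,183),(404,223),(416,222)]: print(p,onz(f,p,.02,False).round(3))
```

```text
brownie 0.69 [309. 186.] [0.556 0.022 0.03 ] 0.056 0.056
[[0.534, 0.054], [0.589, 0.045], [0.579, -0.01], [0.524, -0.001]]
brownie 0.67 [444. 209.] [ 0.465 -0.439  0.03 ] 0.076 0.066
[[0.467, -0.39], [0.515, -0.449], [0.462, -0.489], [0.415, -0.429]]
tongs 0.59 [404. 220.] [ 0.433 -0.305  0.012] 0.102 0.215
[[0.539, -0.253], [0.544, -0.355], [0.329, -0.356], [0.324, -0.257]]
tongs_grip 0.73 [404. 219.] [ 0.436 -0.303  0.012] 0.104 0.213
[[0.543, -0.253], [0.544, -0.358], [0.332, -0.352], [0.33, -0.25]]
board 0.93 [311. 196.] [0.524 0.017 0.012] 0.241 0.39
[[0.424, 0.216], [0.665, 0.201], [0.627, -0.187], [0.389, -0.161]]
board 0.59 [204. 200.] [0.518 0.393 0.012] 0.17 0.169
[[0.517, 0.512], [0.639, 0.394], [0.519, 0.275], [0.4, 0.393]]
plate 0.81 [204. 200.] [0.516 0.393 0.012] 0.168 0.168
[[0.603, 0.48], [0.599, 0.312], [0.431, 0.309], [0.435, 0.473]]
(416, 250) [ 0.327 -0.337  0.02 ]
(391, 187) [ 0.548 -0.263  0.02 ]
(417, 183) [ 0.56  -0.355  0.02 ]
(404, 223) [ 0.421 -0.301  0.02 ]
(416, 222) [ 0.423 -0.343  0.02 ]
```

View pics/crop1.png

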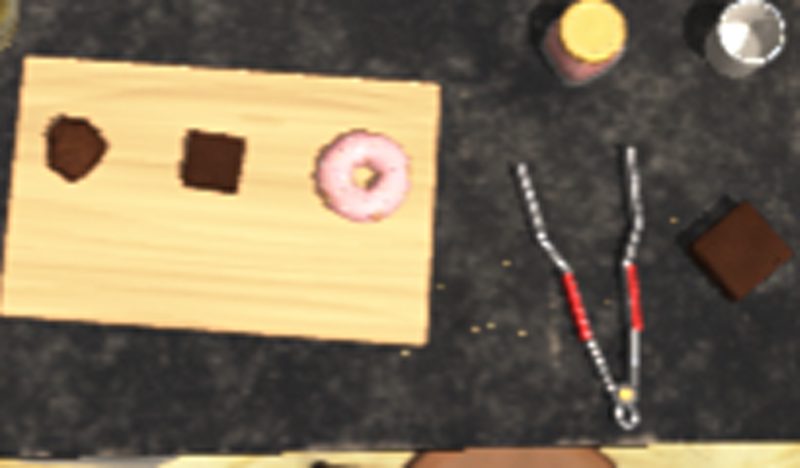

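The crop confirms it: the board brownie (crop (213,161)) is about 50 mm and stands between muffin and doughnut. The one at crop (740,250) is the larger look-alike, about 70 mm, and I leave it alone. The tongs point along yaw ≈ 7°, with the grip at about (0.42,-0.325). Moving there now.

```bash
python3 -m creep '{"dr":[[0,0,3.2],[0,0,3.2],[0,0,3.2],[0,0,3.2],[0,0,3.2],[0,0,3.2],[0,0,3.2],[0,0,3.1]],"slide":[[40,-28,0],[40,-28,0],[40,-28,0],[40,-28,0],[40,-28,0],[20,-45,0],[0,-49,0],[0,-49,0]],"fingers":[80,80,80,80,80,80,80,80]}'
python3 -m creep '{"dr":[[0,0,0],[0,0,0],[0,0,0],[0,0,0],[0,0,0],[0,0,0],[0,0,0],[0,0,0]],"slide":[[0,-49,0],[0,-49,0],[0,-49,0],[0,-49,0],[0,-49,0],[0,-49,0],[0,-49,0],[0,-49,0]],"fingers":[80,80,80,80,80,80,80,80]}'
python3 -m creep '{"dr":[[0,0,0],[0,0,0],[0,0,0],[0,0,0],[0,0,0],[0,0,0]],"slide":[[0,-49,0],[0,-49,0],[0,-49,0],[0,-40,-10],[0,0,-20],[0,0,0]],"fingers":[80,80,80,80,80,80]}'
cat > look.py <<'E'
import sys
from h import *
s=robot.observe(); print(s["time_s"],s["tool_pos"].round(4),s["tool_rot"].round(3))
R=cv2.Rodrigues(np.zeros(3))[0]
from scipy.spatial.transform import Rotation as Ro
y=Ro.from_quat(s["tool_rot"]).as_matrix(); print("finger yaw",np.degrees(np.arctan2(y[1,1],y[0,1])).round(1),"tool z",y[:,2].round(3))
f=imaging.grab_frame("wrist"); cv2.imwrite(sys.argv[1],f["pixels"])
for a in sys.argv[2:]:
    n,z=a.split("=")
    for r in imaging.mark_of("wrist",n)[:2]: print(n,round(r["conf"],2),(np.array(r["location"])*[640,400]).round(),onz(f,r["location"],float(z)).round(4))
E
python3 look.py pics/w1.png tongs_grip=.012 tongs_mouth=.012 tongs=0
```

```text
time_s: 2.2
tool_pos: [0.4195, 0.3074, 0.2311]
tool_rot: [-0.061, 0.998, -0.0, 0.0]
contact_force: [0.5, -0.7, 0.6]
gripper_width: 0.0802
grip_force: 0.0
time_s: 3.0
tool_pos: [0.4186, -0.0844, 0.2318]
tool_rot: [-0.061, 0.998, 0.0, 0.001]
contact_force: [0.7, 0.1, 0.1]
gripper_width: 0.0798
grip_force: 0.0
time_s: 3.6
tool_pos: [0.4173, -0.2698, 0.1995]
tool_rot: [-0.059, 0.998, 0.001, -0.002]
contact_force: [0.3, 1.4, -0.1]
gripper_width: 0.0804
grip_force: 0.0
3.6 [ 0.4173 -0.2698  0.1995] [-0.059  0.998  0.001 -0.002]
finger yaw 96.8 tool z [-0.003  0.001 -1.   ]
tongs_mouth 0.73 [525. 284.] [0.5211 0.0048 0.012 ]
```

View pics/w1.png

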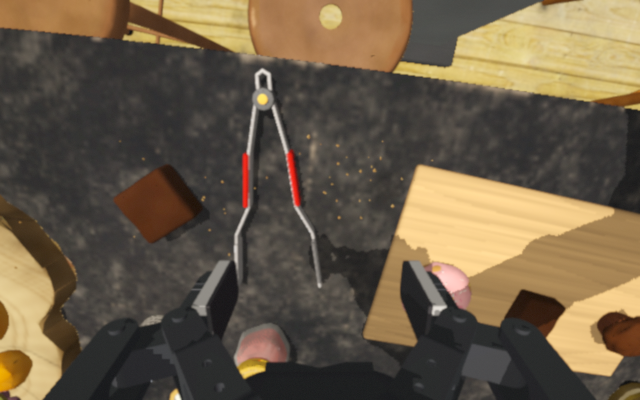

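The wrist view shows the tongs' hub pivot at (263,99), red panels centred at about (246,180) and (293,180), and jaw tips at (239,282) and (320,285). The jaw pointing toward the jam jar is clear. The board brownie is at (534,312).

Run:
```python
from h import *
f=imaging.grab_frame("wrist"); im=f["pixels"].astype(int)
m=((im[...,2]>110)&(im[...,1]<60)&(im[...,0]<70)).astype(np.uint8); m[230:]=0;m[:140]=0
n,l,s,c=cv2.connectedComponentsWithStats(m)
for i in range(1,n):
    if s[i][4]>50: print(s[i],c[i].round(1),onz(f,c[i],.018,False).round(4))
for p,z in[((263,99),.024),((239,282),.02),((320,285),.02),((244,206),.018),((298,206),.018),((534,312),.038)]: print(p,onz(f,p,z,False).round(4))
```

```text
[288 146  12  56 250] [293.6 173.9] [ 0.4177 -0.296   0.018 ]
[242 148   6  56 275] [244.2 175.9] [ 0.4264 -0.3489  0.018 ]
(263, 99) [ 0.3445 -0.333   0.024 ]
(239, 282) [ 0.5595 -0.3488  0.02  ]
(320, 285) [ 0.5513 -0.2504  0.02  ]
(244, 206) [ 0.4611 -0.3475  0.018 ]
(298, 206) [ 0.4536 -0.2875  0.018 ]
(534, 312) [0.5474 0.0118 0.038 ]
```

```bash
python3 -m creep '{"dr":[[0,0,1.7],[0,0,0],[0,0,0],[0,0,0],[0,0,0],[0,0,0]],"slide":[[6,-30,0],[0,-22,-20],[0,0,-49],[0,0,-40],[0,0,-20],[0,0,0]],"fingers":[80,80,80,80,80,80]}'
python3 look.py pics/w2.png tongs_grip=.012 tongs_mouth=.012
```

```text
time_s: 4.45
tool_pos: [0.424, -0.3198, 0.0705]
tool_rot: [-0.076, 0.997, 0.001, -0.002]
contact_force: [-0.4, 0.9, -0.1]
gripper_width: 0.0797
grip_force: 0.0
4.45 [ 0.424  -0.3198  0.0705] [-0.076  0.997  0.001 -0.002]
finger yaw 98.7 tool z [-0.004  0.002 -1.   ]
```

View pics/w2.png

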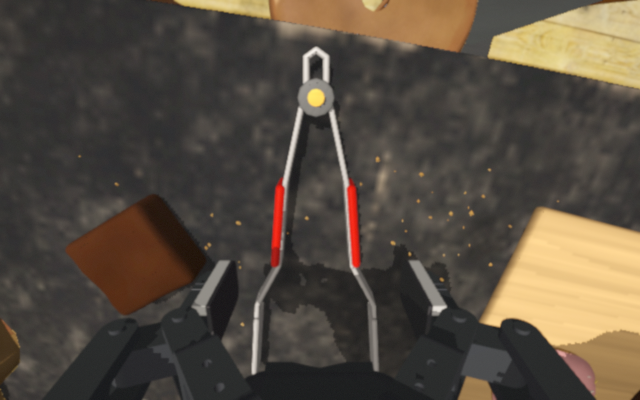

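The view is centred: the tongs axis is at column ~316, midway between the fingers at ~320. The big brownie clears the left finger. I'll descend.

```bash
python3 - <<'E'
from h import *
f=imaging.grab_frame("wrist")
print((onz(f,(278,223),.018,False)+onz(f,(353,225),.018,False))/2, onz(f,(316,97),.024,False))
E
python3 -m creep '{"dr":[[0,0,0],[0,0,0],[0,0,0],[0,0,0]],"slide":[[0,0,-30],[0,0,-25],[0,0,-13],[0,0,0]],"fingers":[76,76,76,76]}'
```

```text
[ 0.42562462 -0.32393342  0.018     ] [ 0.34301801 -0.33601257  0.024     ]
time_s: 5.05
tool_pos: [0.4247, -0.3212, 0.004]
tool_rot: [-0.075, 0.997, 0.0, -0.0]
contact_force: [-1.9, -0.1, 0.6]
gripper_width: 0.0761
grip_force: 0.0
```

```bash
python3 -m creep '{"dr":[[0,0,0],[0,0,0],[0,0,0],[0,0,0],[0,0,0],[0,0,0]],"slide":[[1,-2,-4],[0,0,0],[0,0,0],[0,0,0],[0,0,0],[0,0,0]],"fingers":[66,58,54,51,50.5,50.5]}'
```

```text
time_s: 5.65
tool_pos: [0.4277, -0.3247, 0.0023]
tool_rot: [-0.075, 0.997, -0.001, 0.002]
contact_force: [-0.4, 1.8, 9.8]
gripper_width: 0.0508
grip_force: 9.4
```

```bash
python3 -m creep '{"dr":[[0,0,0],[0,0,0],[0,0,0],[0,0,0],[0,0,0],[0,0,0],[0,0,0]],"slide":[[0,0,10],[0,0,20],[0,0,30],[0,0,35],[0,0,35],[0,0,20],[0,0,0]],"fingers":[50.5,50.5,50.5,50.5,50.5,50.5,50.5]}'
python3 look.py pics/w3.png tongs_mouth=.16
```

```text
time_s: 6.35
tool_pos: [0.4272, -0.3247, 0.1541]
tool_rot: [-0.075, 0.997, -0.001, 0.003]
contact_force: [-0.5, 0.4, -1.5]
gripper_width: 0.0508
grip_force: 5.8
6.35 [ 0.4272 -0.3247  0.1541] [-0.075  0.997 -0.001  0.003]
finger yaw 98.6 tool z [ 0.005 -0.003 -1.   ]
```

View pics/w3.png

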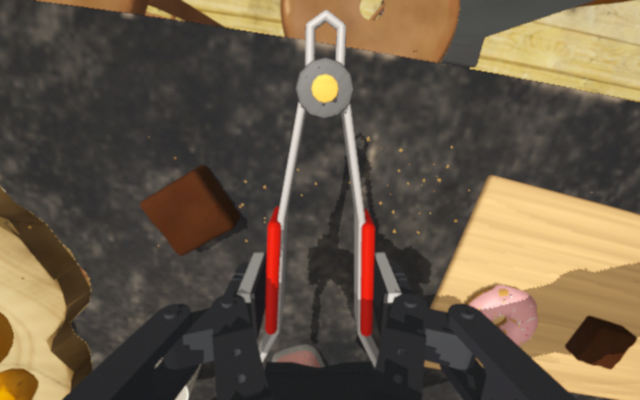

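Held: the pivot is at (324,88), the panels between the pads at columns 272 and 367, and the brownie at (601,342). Next I move alongside and re-measure the brownie.

```bash
cat > br.py <<'E'
import sys
from h import *
from scipy.spatial.transform import Rotation as Ro
s=robot.observe(); M=Ro.from_quat(s["tool_rot"]).as_matrix()
for c in sys.argv[1:]:
    f=imaging.grab_frame(c); 
    if c=="wrist":
        cv2.imwrite("pics/wb_%d.png"%(s["time_s"]*100),f["pixels"])
        a=np.arctan2(M[1,1],M[0,1])-np.pi/2; h=s["tool_pos"]+[-.087*np.cos(a),-.087*np.sin(a),.022]; print("hub pred",proj(f,h).round())
    for r in imaging.regions_of(c,"brownie")[:3]:
        m=r["pixels"].astype(np.uint8)
        # top-face: best fit of a projected box to the mask
        L=np.array(r["location"])*[640,400]; p0=onz(f,L,.025,False)
        from scipy.optimize import minimize
        def sil(q):
            cs,sn=np.cos(q[2]),np.sin(q[2]); B=np.array([[x,y,z] for x in(-.025,.025) for y in(-.026,.026) for z in(.012,.038)])
            W=np.c_[q[0]+cs*B[:,0]-sn*B[:,1],q[1]+sn*B[:,0]+cs*B[:,1],B[:,2]]
            k=np.zeros((400,640),np.uint8); cv2.fillConvexPoly(k,(cv2.convexHull(proj(f,W).astype(np.float32))*16).astype(np.int32),1,shift=4); return k
        iou=lambda q:-(sil(q)&m).sum()/max(1,(sil(q)|m).sum())
        best=min((minimize(iou,[p0[0],p0[1],y],method="Nelder-Mead",options=dict(initial_simplex=[[p0[0],p0[1],y],[p0[0]+.01,p0[1],y],[p0[0],p0[1]+.01,y],[p0[0],p0[1],y+.1]])) for y in(-.25,-.1,.05)),key=lambda o:o.fun)
        print(c,round(r["conf"],2),L.round(),best.x[:2].round(4),np.degrees(best.x[2]).round(1),"iou",-best.fun.round(2))
E
python3 -m creep '{"dr":[[0,0,-2],[0,0,-2],[0,0,-2],[0,0,-2],[0,0,0],[0,0,0]],"slide":[[0,25,10],[0,40,10],[0,40,0],[0,40,0],[0,25,0],[0,0,0]],"fingers":[50.5,50.5,50.5,50.5,50.5,50.5]}'
python3 br.py wrist top
```

```text
time_s: 7.05
tool_pos: [0.425, -0.1494, 0.1691]
tool_rot: [-0.008, 1.0, 0.001, -0.001]
contact_force: [0.4, -1.2, -0.4]
gripper_width: 0.0504
grip_force: 5.8
hub pred [[319.  89.]]
wrist 0.71 [ 38. 219.] [ 0.5369 -0.4041] -59.3 iou -0.0
wrist 0.6 [470. 297.] [0.5047 0.0836] -37.2 iou -0.0
top 0.87 [443. 208.] [ 0.5471 -0.4113] -44.9 iou -0.0
top 0.64 [307. 188.] [0.5047 0.0568] -9.2 iou -0.0br.py:19: RuntimeWarning: overflow encountered in scalar negative
  iou=lambda q:-(sil(q)&m).sum()/max(1,(sil(q)|m).sum())
```

```bash
sed -i 's|iou=lambda q:-(sil(q)&m).sum()/|iou=lambda q:-float((sil(q)\&m).sum())/|; s|-best.fun.round(2)|round(-best.fun,2)|' br.py; python3 br.py wrist top
```

```text
hub pred [[319.  89.]]
wrist 0.93 [478. 294.] [0.5543 0.0201] -18.8 iou 0.61
wrist 0.66 [ 43. 219.] [ 0.4619 -0.4354] -36.6 iou 0.79
top 0.69 [307. 188.] [0.556 0.022] -7.3 iou 0.84
top 0.63 [445. 207.] [ 0.4654 -0.4367] -21.2 iou 0.72
```

```bash
ls pics | tail -3
```

```text
w3.png
wb_705.png
wb_725.png
```

```bash
python3 -c "
import cv2;i=cv2.imread('pics/wb_725.png');cv2.imwrite('pics/c4.png',cv2.resize(i[180:400,340:640],None,fx=2.6,fy=2.6,interpolation=cv2.INTER_CUBIC))"
```

```text
(no output)
```

View pics/c4.png

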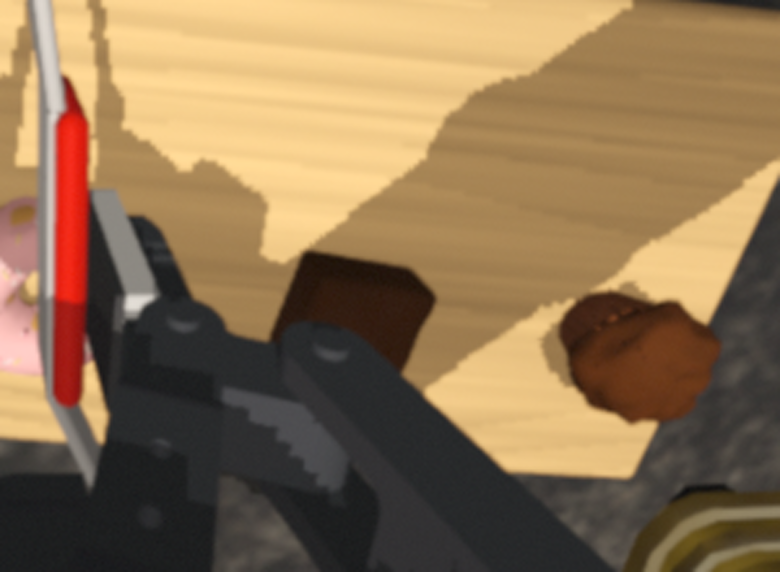

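The brownie is partly hidden by a finger. Its visible base edge runs from crop (305,252) to (412,270), and its top +y edge from (435,298) to (402,372). The muffin is clear at the right.

Run:
```python
from h import *
f=imaging.grab_frame("wrist")
g=lambda u,v,z:onz(f,(340+u/2.6,180+v/2.6),z,False)
a,b,c,d=g(305,252,.012),g(412,270,.012),g(435,298,.038),g(402,372,.038)
print(a,b,c,d,np.linalg.norm(b-a),np.degrees(np.arctan2(*(b-a)[1::-1])),np.degrees(np.arctan2(*(d-c)[1::-1])))
f=imaging.grab_frame("top")
g=lambda u,v,z:onz(f,(255+u/3.9,145+v/3.9),z,False)
P=[g(186,131,.038),g(245,137,.038),g(240,193,.038),g(182,187,.038)];print(np.round(P,4).tolist(),np.mean(P,0)) 
print([np.linalg.norm(P[i]-P[i-1]).round(4) for i in range(4)])
for z in (.012,): print("board corners",[g(*q,z)[:2].round(3).tolist() for q in((22,57),(440,84),(428,344),(0,316))])
```

```text
[0.53083494 0.00280417 0.012     ] [0.53996412 0.05217184 0.012     ] [0.53613232 0.04667276 0.038     ] [0.57309573 0.04055217 0.038     ] 0.050204663607248304 79.52308944746727 -9.402015382540947
[[0.5806, 0.0432, 0.038], [0.5739, -0.009, 0.038], [0.5234, -0.0037, 0.038], [0.5299, 0.0473, 0.038]] [0.55194297 0.01944744 0.038     ]
[np.float64(0.0508), np.float64(0.0526), np.float64(0.0508), np.float64(0.0514)]
board corners [[0.66, 0.193], [0.626, -0.187], [0.389, -0.166], [0.422, 0.211]]
```

```bash
python3 -m creep '{"dr":[[0,0,-2],[0,0,-3],[0,0,-2],[0,0,-1.9],[0,0,0],[0,0,0],[0,0,0],[0,0,0]],"slide":[[7,30,0],[7,45,0],[7,45,0],[8,40,0],[0,26,0],[0,0,-30],[0,0,-40],[0,0,0]],"fingers":[50.5,50.5,50.5,50.5,50.5,50.5,50.5,50.5]}'
python3 - <<'E'
from h import *
from scipy.spatial.transform import Rotation as Ro
s=robot.observe(); y=Ro.from_quat(s["tool_rot"]).as_matrix(); print(s["tool_pos"],np.degrees(np.arctan2(y[1,1],y[0,1])),y[:,2].round(3))
f=imaging.grab_frame("top");a=cv2.resize(f["pixels"][150:240,255:375],None,fx=5,fy=5,interpolation=cv2.INTER_CUBIC)
g=imaging.grab_frame("scene");b=cv2.resize(g["pixels"][150:285,230:390],None,fx=3.33,fy=3.33,interpolation=cv2.INTER_CUBIC)
b=cv2.resize(b,(200*2,337)); cv2.imwrite("pics/t5.png",a); cv2.imwrite("pics/s5.png",cv2.resize(g["pixels"][150:285,230:390],None,fx=4.4,fy=4.4,interpolation=cv2.INTER_CUBIC))
E
```

```text
time_s: 8.35
tool_pos: [0.452, 0.0322, 0.0971]
tool_rot: [0.072, 0.997, -0.001, -0.003]
contact_force: [-1.1, -0.2, -0.5]
gripper_width: 0.0507
grip_force: 5.8
[0.45196969 0.03217727 0.09708257] 81.7637955649657 [-0.007 -0.002 -1.   ]
```

View pics/t5.png

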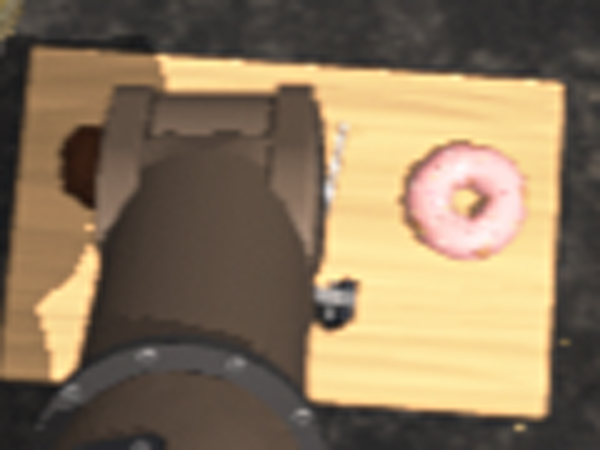

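View pics/s5.png

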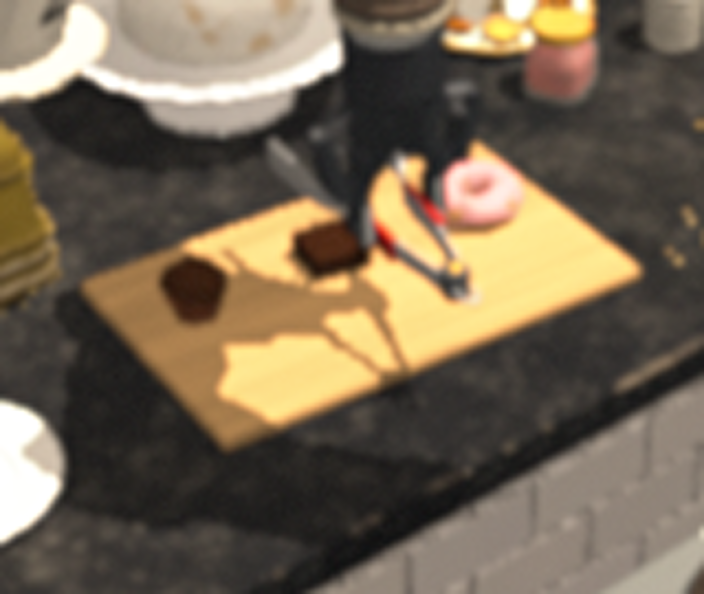

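Top view: the right jaw shows at crop (342,125)-(328,195), between brownie and doughnut. Scene view: left jaw tip at crop (272,140), hub at (457,272), brownie (330,248), everything undisturbed. I compare these with the prediction.

Run:
```python
from h import *
p=np.array([.45197,.03218]);a=np.radians(-8.24);c,s=np.cos(a),np.sin(a)
W=lambda x,y,z:[p[0]+c*(x-.002)-s*y,p[1]+s*(x-.002)+c*y,z]
ft=imaging.grab_frame("top");fs=imaging.grab_frame("scene")
for n,q in dict(Rtip=W(.135,-.042,.119),Rback=W(.075,-.038,.119),Ltip=W(.135,.042,.119),hub=W(-.085,0,.119),hubend=W(-.11,0,.107)).items():
    t=proj(ft,[q])[0];u=proj(fs,[q])[0]; print(n,np.round(q,3),"topcrop",((t-[255,150])*5).round(),"scenecrop",((u-[230,150])*4.4).round())
```

```text
Rtip [ 0.578 -0.028  0.119] topcrop [342. 115.] scenecrop [358. 116.]
Rback [ 0.519 -0.016  0.119] topcrop [324. 204.] scenecrop [392. 151.]
Ltip [0.59  0.055 0.119] topcrop [214. 100.] scenecrop [264. 146.]
hub [0.366 0.045 0.119] topcrop [234. 441.] scenecrop [458. 268.]
hubend [0.341 0.048 0.107] topcrop [230. 482.] scenecrop [476. 299.]
```

```bash
python3 -m creep '{"dr":[[0,0,0],[0,0,0],[0,0,0],[0,0,0],[0,0,0],[0,0,0]],"slide":[[4,4,0],[0,0,-25],[0,0,-25],[0,0,-18],[0,0,-10],[0,0,0]],"fingers":[50.5,50.5,50.5,50.5,50.5,50.5]}'
```

```text
time_s: 9.15
tool_pos: [0.459, 0.0366, 0.0221]
tool_rot: [0.072, 0.997, 0.0, -0.0]
contact_force: [0.2, -1.5, -1.4]
gripper_width: 0.0506
grip_force: 5.8
```

```bash
python3 -m creep '{"dr":[[0,0,0],[0,0,0],[0,0,0],[0,0,0],[0,0,0],[0,0,0],[0,0,0],[0,0,0]],"slide":[[-3,0,-4],[0,0,0],[0,0,0],[0,0,0],[0,0,0],[0,0,0],[0,0,0],[0,0,0]],"fingers":[50.5,48,45,42,40,38,36,34]}'
python3 -m creep '{"dr":[[0,0,0],[0,0,0],[0,0,0]],"slide":[[0,0,0],[0,0,0],[0,0,0]],"fingers":[32,30,30]}'
python3 - <<'E'
from h import *
g=imaging.grab_frame("scene");cv2.imwrite("pics/s6.png",cv2.resize(g["pixels"][150:285,230:390],None,fx=4.4,fy=4.4,interpolation=cv2.INTER_CUBIC))
E
```

```text
time_s: 9.95
tool_pos: [0.4561, 0.0366, 0.0185]
tool_rot: [0.072, 0.997, 0.0, 0.0]
contact_force: [-1.4, 0.5, 2.7]
gripper_width: 0.038
grip_force: 61.0
time_s: 10.25
tool_pos: [0.4561, 0.0365, 0.0184]
tool_rot: [0.072, 0.997, 0.0, 0.0]
contact_force: [-0.9, 0.3, 2.6]
gripper_width: 0.0382
grip_force: 61.0
```

The fingers stopped at 38 mm with 61 N, so the jaws are on the brownie. Lifting.

```bash
python3 -m creep '{"dr":[[0,0,0],[0,0,0],[0,0,0],[0,0,0],[0,0,0],[0,0,0],[0,0,0]],"slide":[[0,0,8],[0,0,15],[0,0,25],[0,0,35],[0,0,35],[0,0,20],[0,0,0]],"fingers":[30,30,30,30,30,30,30]}'
python3 - <<'E'
from h import *
g=imaging.grab_frame("scene");cv2.imwrite("pics/s7.png",cv2.resize(g["pixels"][130:285,200:390],None,fx=3.8,fy=3.8,interpolation=cv2.INTER_CUBIC))
for c in("top","scene"):
  f=imaging.grab_frame(c); print(c,[(round(r["conf"],2),onz(f,r["location"],0).round(3)) for r in imaging.mark_of(c,"plate")[:2]])
E
```

```text
time_s: 11.0
tool_pos: [0.457, 0.0366, 0.1589]
tool_rot: [0.072, 0.997, 0.001, 0.002]
contact_force: [1.1, 0.3, -1.3]
gripper_width: 0.0385
grip_force: 60.6
top [(0.85, array([0.518, 0.396, 0.   ])), (0.16, array([ 0.667, -0.463,  0.   ]))]
scene [(0.62, array([0.516, 0.395, 0.   ]))]
```

View pics/s7.png

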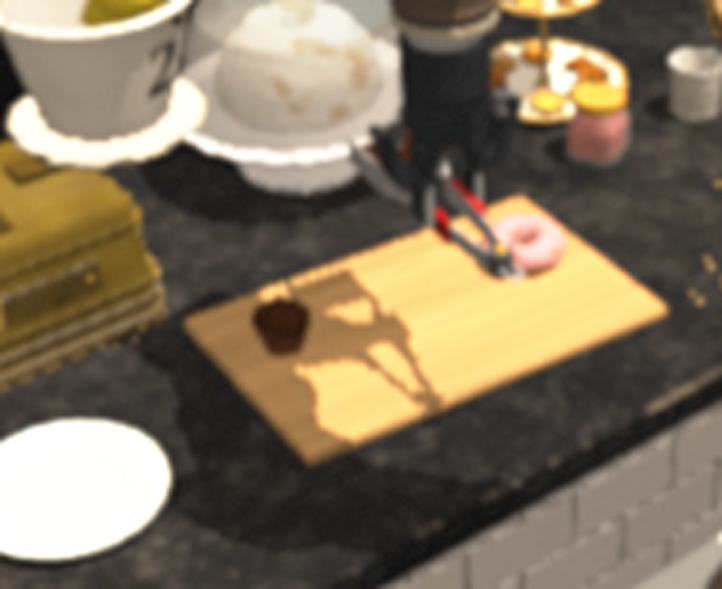

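The brownie is held in the jaws and off the board; muffin (280,325), doughnut, jar and cup are undisturbed. Carrying it to the plate at (0.518,0.395).

```bash
python3 -m creep '{"dr":[[0,0,0],[0,0,0],[0,0,0],[0,0,0],[0,0,0],[0,0,0],[0,0,0],[0,0,0]],"slide":[[0,10,0],[-2,20,0],[-5,30,0],[-5,35,0],[-5,35,0],[-5,35,0],[-5,35,0],[-4,35,0]],"fingers":[30,30,30,30,30,30,30,30]}'
python3 -m creep '{"dr":[[0,0,0],[0,0,0],[0,0,0],[0,0,0],[0,0,0],[0,0,0],[0,0,0],[0,0,0]],"slide":[[-4,35,0],[-4,35,0],[-3,30,-2],[0,22,-4],[0,12,-4],[0,4,-3],[0,0,0],[0,0,0]],"fingers":[30,30,30,30,30,30,30,30]}'
python3 - <<'E'
from h import *
from scipy.spatial.transform import Rotation as Ro
s=robot.observe(); M=Ro.from_quat(s["tool_rot"]).as_matrix(); print(s["tool_pos"],M[:,2].round(3),np.degrees(np.arctan2(M[1,1],M[0,1])))
g=imaging.grab_frame("scene");cv2.imwrite("pics/s8.png",cv2.resize(g["pixels"][160:330,110:350],None,fx=3.3,fy=3.3,interpolation=cv2.INTER_CUBIC))
p=s["tool_pos"];a=np.arctan2(M[1,1],M[0,1])-np.pi/2
W=lambda x,z:[p[0]+np.cos(a)*(x-.002),p[1]+np.sin(a)*(x-.002),p[2]+z]
for n,q in dict(brownie=W(.105,.007),hub=W(-.085,.022)).items(): print(n,np.round(q,3),((proj(g,[q])[0]-[110,160])*3.3).round())
for r in imaging.mark_of("scene","brownie_center")[:3]: print(r["conf"],(np.array(r["location"])*[640,400]-[110,160])*3.3)
E
```

```text
time_s: 12.05
tool_pos: [0.4237, 0.2735, 0.1556]
tool_rot: [0.072, 0.997, -0.0, -0.001]
contact_force: [0.9, -0.9, -1.1]
gripper_width: 0.0385
grip_force: 60.6
time_s: 12.85
tool_pos: [0.4142, 0.408, 0.1431]
tool_rot: [0.073, 0.997, -0.001, -0.0]
contact_force: [-0.6, -0.3, -2.2]
gripper_width: 0.0383
grip_force: 60.6
[0.41423651 0.40800445 0.14313888] [-0.    -0.001 -1.   ] 81.65018981963854
brownie [0.516 0.393 0.15 ] [331. 210.]
hub [0.328 0.421 0.165] [407. 316.]
0.41 [336.9168 213.444 ]
```

View pics/s8.png

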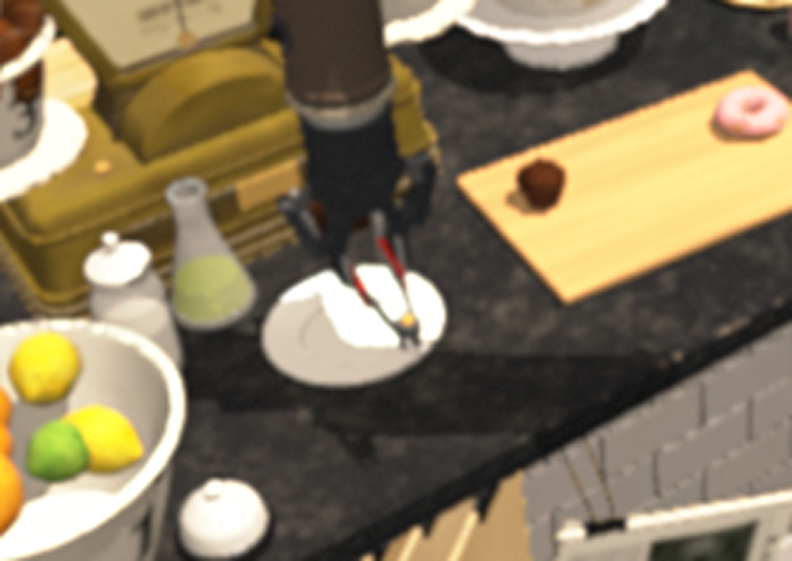

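The hub is seen at (408,318), predicted (407,316). The brownie mark at (337,213) matches the prediction (331,210), so it is level, centred over the plate at z ≈ 0.15. I let it settle and hand in.

```bash
python3 -m creep '{"dr":[[0,0,0],[0,0,0],[0,0,0],[0,0,0]],"slide":[[0,0,0],[0,0,0],[0,0,0],[0,0,0]],"fingers":[30,30,30,30]}' && python3 -c "
from cell import robot;print(robot.close_job())"
```

```text
time_s: 13.35
tool_pos: [0.4139, 0.4095, 0.1434]
tool_rot: [0.072, 0.997, 0.0, 0.0]
contact_force: [-0.6, -0.1, -1.8]
gripper_width: 0.0379
grip_force: 60.6
the job is handed in; nothing more can be done
None
```

I handed the job in at 13.4 s: the closed tongs hold the smaller brownie still and level over the middle of the white plate, about 15 cm above the counter, and nothing else appears disturbed in the camera views.

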